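Park the castored caddy in its bay

TASK

The small wheeled caddy with a bronze block in its tray has been backed up against the wooden box; roll it out and park it nose first in the steel bay, fully home against the rubber buffers. Its nose runs on swivel castors, so before the nose goes in between the straight rails line the caddy up and run it straight at the bay until both castors trail straight behind, and leave them trailing straight when it is parked. Keep its wheels on the bench and the block in the tray, leave the jar and the spool where they are, and let go of the caddy at the end.

Things in the scene. Friction and masses are not known exactly. Their poses are not given: they have to be found in the camera images.
- caddy: Aluminium tray 116 x 80 mm, walls to 43 mm up, rubber bumper all round (outline 122 x 86 mm, 33-41 mm up), 24 mm wheels, 0.7-0.9 kg. Origin on the bench under the tray's centre; x to the nose, y to its left. Nose: two swivel castors on a rocking axle, pivots at x +36, y +/-24 mm. Tail: two fixed wheels, axle at x -38 mm: it turns without scrubbing only about points on that axle line.
- tail_bar (a point): Middle of the tail handle's crossbar (sleeve 13 mm thick, 46 mm long along the caddy's y), 74 mm behind the caddy's origin, 68 mm above the bench; the handle, 72 mm wide, leans out past the tray. Pinch from above, fingers closing along the caddy's x. At the start it is 1 to 10 mm from the wooden box, too near for a finger behind it.
- nose_bar (a point): Middle of the nose handle's crossbar (sleeve 13 mm thick, 46 mm long along the caddy's y), 57 mm ahead of the caddy's origin, 68 mm above the bench. Pinch from above, fingers closing along the caddy's x. In the parked caddy it is 4 mm from the bay's end plate, too near for a finger.
- trail_left (a point): Wheel centre of the left nose castor, 11 mm from its swivel pivot, 12 mm above the bench. It trails straight when this point is at x +25, y +24 mm in the caddy's frame (on the tail side of the pivot). 25 mm of straight forward rolling brings it there from square across, 50 mm from almost any angle. Starts at any angle.
- trail_right (a point): Wheel centre of the right nose castor, as the left one; it trails straight at x +25, y -24 mm in the caddy's frame.
- bay: Steel bay fixed to the bench: two rails 42 mm high, 4 mm thick, 94 mm apart inside, x -25 to +71 mm; the mouth flares to 118 mm wide at x -61 mm. End plate 102 mm wide, 100 mm high at x +67 mm, buffers' faces at x +61 mm, 37 mm up; foot to x +94 mm. Origin on the bench, where the caddy's origin is when its nose bumper touches the buffers; x is the way in; the parked caddy has the same axes.
- wood_box: Wooden box, fixed, 161 mm deep (x), 221 mm long (y), 71 mm high. Origin under its middle; its front, at x -80 mm, faces the robot, and the caddy's tail stands against it at the start. Behind the bay are a red lacquer box (142 x 124 x 57 mm, middle at world x 0.437, y 0.058) and a hot plate (116 mm high, world x over 0.59, y over -0.11). Bench ends: world x 0.305, y -0.48.
- block: Bronze test block, 84 x 60 x 10 mm, lying loose in the caddy's tray with its length along the tray; the tray's floor is 30 mm above the bench. Origin at the centre of its underside.
- jar: Jar with an orange screw lid, 62 mm diameter, 66 mm high, upright at one side of the bay. Origin at the centre of its underside. Leave alone.
- spool: Reel of solder wire with black flanges, 65 mm diameter, 46 mm high, on end at the other side of the bay. Origin at the centre of its underside. Leave alone.

How it is judged:
By the outcome, as a careful person would: the job done as asked, in the order asked, and still so for the second after the job is handed in, with the robot touching nothing.
It also fails if it takes over 51 s, if anything falls off the work surface, if the arm or the gripper's body presses on something with over 40 N, if the wrist force passes 120 N, or if a joint passes its speed limit or range.

ROBOT

A 6-joint arm with a two-finger parallel gripper is mounted at the origin on a cart in front of the work surface, level with it; the furniture and walls round the work are solid. World frame = base frame: x ahead of the robot, y to its left, z up, the work surface at z = 0. Lengths are in m, angles in rad, forces in N, time in s.
With the tool pointing down it reaches from about 0.35 to 0.85 m from the base axis. Payload 8.1 kg.
Tool frame: the origin (TCP) lies at the very end of the fingers, on their centre line; the grasp point (between the pads) lies 19 mm behind it; z points along the fingers, x is the direction in which the jaws open and shut, and the axes are right-handed (so a half turn about z gives the same grasp; the last joint's range is limited). The gripper opens to 85 mm and grips with 20 to 120 N. Pads are 22 mm wide; open, the fingers measure 114 mm over their backs; the gripper's body (76 mm by 85 mm) begins 54 mm behind the grasp point. The pads swing forward as they close: fully open they stand 13 mm farther back than shut.
Start: joints at [-1.216, 0.13, 1.488, -0, 1.523, -0.085], TCP at [0.255, -0.543, 0.231] pointing down, gripper open.
Joint ranges: [-2.96, 2.96], [-0.89, 2.26], [0.02, 2.5], [-1.34, 4.48], [0, 2.73], [-2.66, 2.66]. Speed limits (rad/s): [2.39, 2.39, 2.79, 3.14, 3.14, 3.14].

INTERFACE

Orientations are given as a unit quaternion [x, y, z, w].
In Python, from station import monitor, cams, r gives the robot as it stands. The module is installed in compiled form; this text tells all that it offers.
- The arm moves only by the tool drive_tool, never from a script. Its arguments are lists of equal length, an entry for each row: "claw": the closure in counts, from 0 (fully open) to 255 (shut); "translation": the shift along the tool's x, y, z in cm, a list of three; "rot": the turn, a rotation vector about the tool's x, y, z in degrees, a list of three. A call has exactly 5 rows; each row shifts and turns the commanded pose from where the row before left it, along the tool's axes as they then stand; what a row does not reach is not made up. A row lasts 1/10 s, in which the tool goes at most 50 mm and 8.59 degrees, less where a joint would pass 70% of its speed; a pose out of reach is approached as far as the arm can. A call with a gripper value outside its range is refused whole. The fingers move at their own pace and stop on an object; "squeeze" is the grip in N (left out, the last holds). Time passes only in rows, so rows that do not move let the fingers close, or fill a call up. It gives the time, the measured TCP pose, the force and the opening at its end, in the units of the state.
- monitor.state(): the state, without advancing time (a new reading comes with each control period).
- cams.grab_frame(name): name is "scene" or "side" or "wrist"; returns a dict with "img" (420x560x3 uint8, red, green, blue), "range_z" (420x560 float32, m along the optical axis (not along the pixel's ray), 0 where there is no reading), "fx", "fy", "cx", "cy" (pixels), "R" (3x3) and "t" (3): a world point X has camera coordinates R X + t. Camera axes: x right, y down, z forward; pixel columns grow to the right and rows downward; lengths in m; the calibration is good to about 2 mm. A picture is of the moment at which its call begins.
- r.finish_job(): hands the job in, once; it reports no verdict.
The state is a dict: "time_s": time; "joint_positions": joint angles; "joint_vel": joint speeds; "effort": joint torques, N m; "tool_pos": TCP position; "orientation": TCP orientation; "wrist_force": force on the tool from outside, world axes, zero at the start; "ft_torque": the same for the moment, N m; "finger_gap": finger opening in m.
Only numpy, scipy, OpenCV 4.12 (cv2) and the standard library are available. Lean on these libraries where they do the work, as an engineer would, in place of code of your own. Each camera call takes 0.05 s, during which the arm holds its last target. There are 200 camera calls.

## Working session

There is one attempt and no reset: what is moved stays moved. The work goes in short steps, Python scripts to look and compute and a tool call to move; the robot and the scene stay as the last step left them, time stands still between calls to the robot, and variables do not carry over. Pictures are saved under pics/ and viewed, about 8 in all and at most 12, crops included, and the job is handed in when it is done.

Besides the shell and the picture viewer there is one more tool, called after ">>>" as name(argument=value, ...) on one line, values as JSON. drive_tool: Moves the arm, as the interface text tells. Its arguments: {"type":"object","properties":{"claw":{"type":"array","items":{"type":"number"}},"translation":{"type":"array","items":{"type":"array","items":{"type":"number"}}},"rot":{"type":"array","items":{"type":"array","items":{"type":"number"}}},"squeeze":{"type":"number"}},"required":["claw","translation","rot"]}

```bash
mkdir -p pics
python3 - <<'E'
from station import monitor, cams, r
import cv2,numpy as np
s=monitor.state();print(s)
for n in ("scene","side"):
    f=cams.grab_frame(n);np.savez(f"{n}0.npz",**f);cv2.imwrite(f"pics/{n}0.png",f["img"][:,:,::-1])
    print(n,f["fx"],f["R"].round(3).tolist(),f["t"],(-f["R"].T@f["t"]).round(3))
E
```

```text
{'time_s': 0.0, 'joint_positions': array([-1.21642777e+00,  1.31163057e-01,  1.48932140e+00,  1.06769570e-05,
        1.52301261e+00, -8.54113503e-02]), 'joint_vel': array([-0.00039884,  0.00047308, -0.0015843 ,  0.00075302, -0.00013359,
       -0.00058976]), 'effort': array([ 1.09594039e-04, -5.69412446e+01, -5.00548625e+01, -5.89867227e-05,
        1.49944983e-02,  1.76340222e-05]), 'tool_pos': array([ 0.25526232, -0.54235986,  0.23022019]), 'orientation': array([ 8.44315867e-01, -5.35844950e-01, -7.54273131e-04, -5.81199605e-04]), 'wrist_force': array([-0.06473852, -0.09665998, -0.15515259]), 'ft_torque': array([ 0.0479495 ,  0.00388968, -0.01444449]), 'finger_gap': 0.08544349593580071}
scene 451.6958821234929 [[0.658, -0.753, -0.013], [-0.358, -0.298, -0.885], [0.663, 0.587, -0.466]] [-0.54087365  0.19300906  0.67151511] [-0.02  -0.744  0.476]
side 506.5345982599804 [[-0.999, -0.037, -0.021], [-0.005, 0.597, -0.802], [0.042, -0.802, -0.596]] [0.55635334 0.2112344  0.67514265] [0.528 0.436 0.584]
```

View pics/scene0.png

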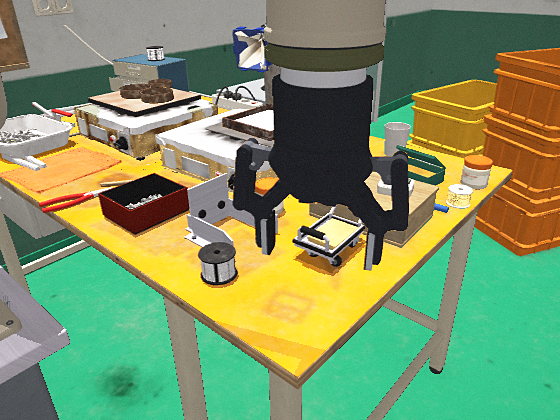

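View pics/side0.png

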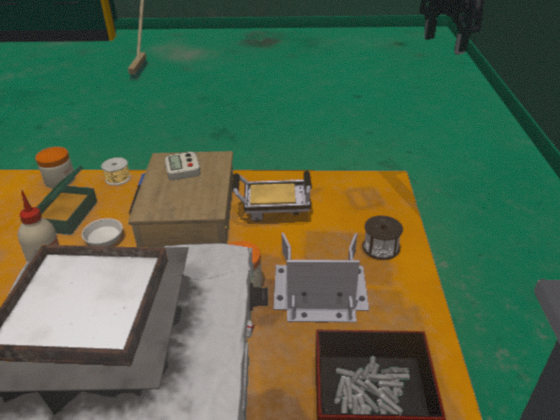

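The side view shows the caddy (tail handle at about px 237,190, nose handle at 308,187) against the wooden box, the bay with its mouth facing up-image (end plate at 322,275), the spool at (382,237) and the jar at (247,260). Next I'll build a top-down point map and an enlarged crop.

```bash
cat > h.py <<'E'
import numpy as np,cv2
def pts(f):
    z=f["range_z"];v,u=np.indices(z.shape)
    c=np.stack([(u-f["cx"])/f["fx"]*z,(v-f["cy"])/f["fy"]*z,z],-1)
    P=(c-f["t"])@f["R"]; P[z<=0]=np.nan
    return P
def ray(f,u,v,h):
    d=f["R"].T@np.array([(u-f["cx"])/f["fx"],(v-f["cy"])/f["fy"],1.]);o=-f["R"].T@f["t"]
    return o+d*(h-o[2])/d[2]
def proj(f,X):
    c=np.asarray(X)@f["R"].T+f["t"];return c[...,0]/c[...,2]*f["fx"]+f["cx"],c[...,1]/c[...,2]*f["fy"]+f["cy"]
E
python3 - <<'E'
import numpy as np,cv2
from h import *
f=np.load("side0.npz");P=pts(f);I=f["img"]
# topdown, 1px=1mm ; up = +y, right = +x ; x .28-.78, y -.5.. .1
W=np.zeros((600,520,3),np.uint8);H=np.full((600,520),-1.)
for p,c in zip(P.reshape(-1,3),I.reshape(-1,3)):
    if np.isnan(p[0]) or p[2]>.13:continue
    a=int((p[0]-.27)*1000);b=int((.1-p[1])*1000)
    if 0<=a<519 and 0<=b<599:
        for da in(0,1):
            for db in(0,1):
                if p[2]>H[b+db,a+da]: 
                    H[b+db,a+da]=p[2];W[b+db,a+da]=np.clip(c[::-1],0,255)
np.save("H.npy",H)
J=cv2.applyColorMap(np.uint8(np.clip(H*2000,0,255)),cv2.COLORMAP_JET);J[H<0]=0
crop=cv2.resize(I[140:330,220:420,::-1],None,fx=4,fy=3.15,interpolation=cv2.INTER_CUBIC)
cv2.imwrite("pics/crop.png",cv2.resize(I[140:290,225:420,::-1],None,fx=4,fy=4,interpolation=cv2.INTER_CUBIC))
o=np.hstack([W[:,:400],J[:,:400]])
for k in range(0,600,100): cv2.line(o,(0,k),(6,k),(255,255,255),1)
cv2.imwrite("pics/top.png",o)
E
```

```text
(no output)
```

View pics/top.png

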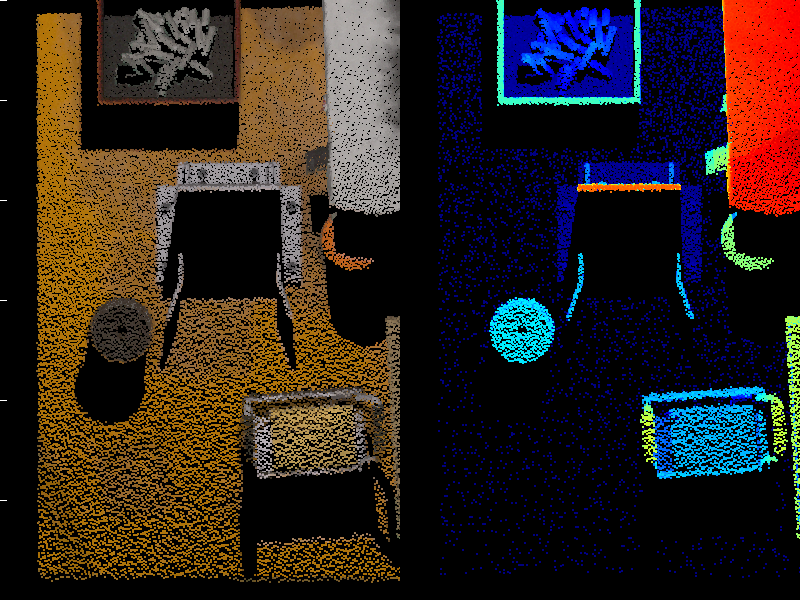

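View pics/crop.png

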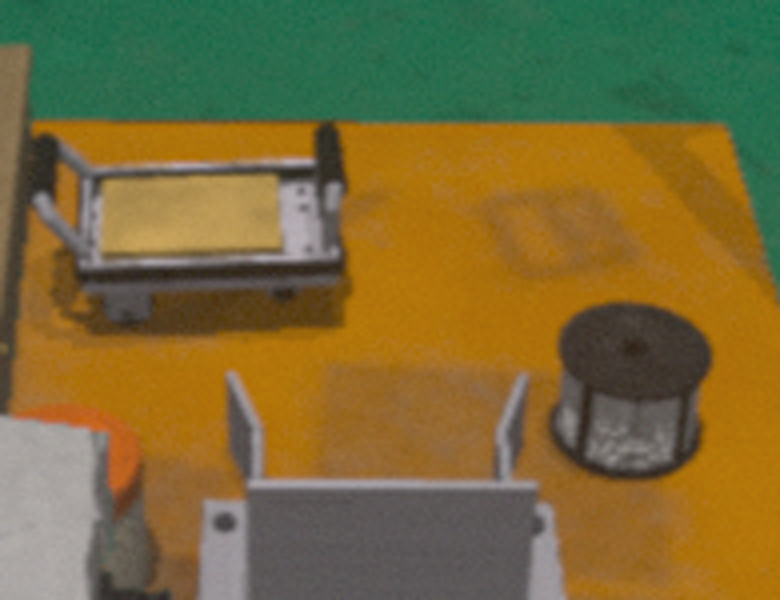

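The top map (1 mm per px) shows the bay opening toward -y, with its axis near x=0.50 and its flare tips at y≈-0.217. The caddy is centred near (0.58,-0.335) with heading about 184°, and the spool is near (0.39,-0.23). Now the exact numbers.

Run:
```python
import numpy as np,cv2
from h import *
for n in("side","scene"):
    f=np.load(n+"0.npz");P=pts(f).reshape(-1,3);C=f["img"].reshape(-1,3).astype(int)
    def sel(x0,x1,y0,y1,z0,z1):
        m=(P[:,0]>x0)&(P[:,0]<x1)&(P[:,1]>y0)&(P[:,1]<y1)&(P[:,2]>z0)&(P[:,2]<z1);return P[m],C[m]
    print(n)
    for nm,b in dict(nose=(.49,.55,-.42,-.26,.058,.085),tail=(.61,.652,-.42,-.26,.058,.085)).items():
        p,c=sel(*b)
        if len(p)<5: print(nm,len(p));continue
        d=c.max(1)<75
        for q,l in((p,"all"),(p[d],"dark")):
            if len(q)>5: print(nm,l,len(q),np.median(q,0).round(4),"min",np.percentile(q,2,0).round(4),"max",np.percentile(q,98,0).round(4),"ang",np.degrees(np.arctan2(*(np.linalg.svd(q[:,:2]-q[:,:2].mean(0),full_matrices=False)[2][0][::-1]))).round(2))
    p,c=sel(.5,.66,-.42,-.26,.028,.05)
    rr=cv2.minAreaRect(p[:,:2].astype(np.float32)*1000);print("tray rect",rr,len(p))
    g=(c[:,0]-c[:,2]>60)&(p[:,2]>.034);q=p[g]
    if len(q)>20: print("block",cv2.minAreaRect(q[:,:2].astype(np.float32)*1000),np.median(q[:,2]))
    p,_=sel(.42,.58,-.11,-.06,.05,.11)
    if len(p)>5:print("plate",p.min(0),p.max(0),np.polyfit(p[:,0],p[:,1],1))
    for nm,b in dict(L=(.43,.47,-.25,-.15,.03,.05),R=(.53,.58,-.25,-.15,.03,.05)).items():
        p,_=sel(*b)
        if len(p)>5:
            print("rail",nm,len(p),"ymin",p[:,1].min(),p[p[:,1]<np.percentile(p[:,1],8)].mean(0))
            q=p[p[:,1]>-.175]
            if len(q)>4: print("  straight",q.mean(0),np.polyfit(q[:,1],q[:,0],1))
    p,_=sel(.65,.68,-.45,-.2,.06,.075)
    if len(p)>5: print("boxedge",p[:,0].min(),[p[abs(p[:,1]-y)<.02][:,0].min() if (abs(p[:,1]-y)<.02).any() else 0 for y in(-.4,-.36,-.32,-.28,-.24)])
```

```text
side
nose all 149 [ 0.5182 -0.3257  0.0712] min [ 0.5124 -0.3589  0.0588] max [ 0.5254 -0.3056  0.0747] ang 94.15
nose dark 80 [ 0.5199 -0.3324  0.0728] min [ 0.5129 -0.3584  0.0673] max [ 0.5236 -0.3147  0.0749] ang 91.7
tail all 138 [ 0.6458 -0.3142  0.0712] min [ 0.6378 -0.3585  0.0585] max [ 0.6519 -0.2958  0.0746] ang 92.16
tail dark 75 [ 0.6473 -0.3245  0.0726] min [ 0.6428 -0.3496  0.0678] max [ 0.6519 -0.3055  0.0747] ang 90.14
tray rect ((576.5223388671875, -331.47882080078125), (124.53649139404297, 87.2223129272461), 3.9367825984954834) 1916
block ((588.833740234375, -333.6036376953125), (94.53221130371094, 81.30590057373047), 3.9562671184539795) 0.03899172269074812
plate [ 0.44749694 -0.09118643  0.05001649] [ 0.57937088 -0.06005704  0.10107525] [ 0.03013435 -0.10109745]
rail L 93 ymin -0.21924306460827944 [ 0.43830012 -0.21585894  0.03940118]
  straight [ 0.4506296  -0.16407444  0.04074055] [-0.02810487  0.44601831]
rail R 105 ymin -0.21749320339253506 [ 0.56089419 -0.21557374  0.03866434]
  straight [ 0.54810612 -0.16387907  0.0410075 ] [-0.00365008  0.54750795]
boxedge 
[... 600 characters left out ...]
  0.0679] ang -89.04
tray rect ((586.6884155273438, -321.75885009765625), (154.89288330078125, 111.14763641357422), 4.683911323547363) 1692
block ((569.0813598632812, -335.12664794921875), (73.62898254394531, 123.83155059814453), 87.37261199951172) 0.03854659759500573
plate [ 0.44507979 -0.09433658  0.05001834] [ 0.57940524 -0.06158822  0.10009381] [ 0.02886433 -0.10381343]
rail L 141 ymin -0.2200530402592642 [ 0.43557291 -0.21816837  0.03665437]
  straight [ 0.44658953 -0.16230963  0.03680466] [-0.03106909  0.44154671]
rail R 16 ymin -0.21951744341980597 [ 0.55650868 -0.21922132  0.03973465]
boxedge 0.6631374657466497 [np.float64(0.6631374657466497), np.float64(0.6748459003104333), 0, 0, 0]
```

```bash
cat >> h.py <<'E'
def plan(p0,phi0,segs,claw):
    """segs: list of (x,y,z m, phi deg, nrows). print rows in tool axes (shift before turn), padded to 5s"""
    T=[];R=[];p=np.array(p0,float);a=phi0
    def add(q,b):
        nonlocal p,a
        c,s=np.cos(np.radians(a)),np.sin(np.radians(a));d=q-p
        t=np.round([100*(c*d[0]+s*d[1]),100*(s*d[0]-c*d[1]),-100*d[2]],2)
        r=np.round(-(b-a),2);T.append(t.tolist());R.append([0,0,float(r)])
        p=p+np.array([c*t[0]+s*t[1],s*t[0]-c*t[1],-t[2]])/100;a-=r
    for x,y,z,ph,n in segs:
        P0=p.copy();A0=a;G=np.array([x,y,z])
        for i in range(1,n+1): add(P0+(G-P0)*i/n,A0+(ph-A0)*i/n)
    while len(T)%5: T.append([0,0,0]);R.append([0,0,0])
    for i in range(0,len(T),5): print("t",T[i:i+5],"\nr",R[i:i+5])
    print("end",p.round(4),round(a,2))
def phi(s):
    from scipy.spatial.transform import Rotation as Q
    m=Q.from_quat(s["orientation"]).as_matrix();return np.degrees(np.arctan2(m[1,0],m[0,0])),m[:,2]
E
python3 - <<'E'
from h import *
plan([.2553,-.5424,.2302],-64.8,[(.518,-.336,.15,3.9,10)],0)
f=np.load("side0.npz");P=pts(f).reshape(-1,3)
for n in("side","scene"):
    P=pts(np.load(n+"0.npz")).reshape(-1,3)
    m=(P[:,0]>.43)&(P[:,0]<.556)&(abs(P[:,1]+.085)<.012)&(P[:,2]>.05)&(P[:,2]<.11);q=P[m]
    k=np.median(q[:,1]);v=np.linalg.svd(q[:,:2]-q[:,:2].mean(0),full_matrices=False)[2][0]
    print(n,q[:,0].min(),q[:,0].max(),np.percentile(q[:,1],[2,50,98]),np.degrees(np.arctan2(v[1],v[0])))
E
```

```text
t [[-0.75, -3.26, 0.8], [-0.35, -3.32, 0.8], [0.04, -3.34, 0.81], [0.45, -3.31, 0.8], [0.83, -3.23, 0.8]] 
r [[0, 0, -6.87], [0, 0, -6.87], [0, 0, -6.87], [0, 0, -6.87], [0, 0, -6.87]]
t [[1.22, -3.11, 0.8], [1.59, -2.95, 0.8], [1.92, -2.73, 0.81], [2.23, -2.48, 0.8], [2.52, -2.2, 0.8]] 
r [[0, 0, -6.87], [0, 0, -6.87], [0, 0, -6.87], [0, 0, -6.87], [0, 0, -6.87]]
end [ 0.518 -0.336  0.15 ] 3.9
side 0.4474969439985448 0.5496007277458822 [-0.08868948 -0.0862959  -0.08451481] -179.7544741636877
scene 0.4450797875360403 0.5482720899223832 [-0.092365   -0.08987912 -0.08729472] -179.95087005217854
```

>>> drive_tool(claw=[0, 0, 0, 0, 0], translation=[[-0.75, -3.26, 0.8], [-0.35, -3.32, 0.8], [0.04, -3.34, 0.81], [0.45, -3.31, 0.8], [0.83, -3.23, 0.8]], rot=[[0, 0, -6.87], [0, 0, -6.87], [0, 0, -6.87], [0, 0, -6.87], [0, 0, -6.87]], squeeze=40)

```text
time_s: 0.6
tool_pos: [0.3875, -0.4385, 0.1903]
orientation: [0.966, -0.26, -0.0, -0.0]
wrist_force: [1.6, -0.9, 0.3]
finger_gap: 0.0859
```

>>> drive_tool(claw=[0, 0, 0, 0, 0], translation=[[1.22, -3.11, 0.8], [1.59, -2.95, 0.8], [1.92, -2.73, 0.81], [2.23, -2.48, 0.8], [2.52, -2.2, 0.8]], rot=[[0, 0, -6.87], [0, 0, -6.87], [0, 0, -6.87], [0, 0, -6.87], [0, 0, -6.87]])

```text
time_s: 1.1
tool_pos: [0.5189, -0.3353, 0.1502]
orientation: [0.999, 0.036, -0.0, -0.0]
wrist_force: [0.3, -0.2, -0.5]
finger_gap: 0.0857
```

>>> drive_tool(claw=[0, 0, 0, 0, 0], translation=[[0, 0, 0], [0, 0, 0], [0, 0, 0], [0, 0, 0], [0, 0, 0]], rot=[[0, 0, 0], [0, 0, 0], [0, 0, 0], [0, 0, 0], [0, 0, 0]])

```text
time_s: 1.6
tool_pos: [0.5176, -0.3374, 0.1515]
orientation: [0.999, 0.033, 0.0, 0.0]
wrist_force: [0.0, -0.4, 0.0]
finger_gap: 0.0856
```

Run:
```python
from station import monitor,cams
from h import *
s=monitor.state();print(s["tool_pos"],phi(s),s["time_s"])
f=cams.grab_frame("wrist");np.savez("wrist1.npz",**f);P=pts(f)
g=cams.grab_frame("side")
cv2.imwrite("pics/w1.png",np.vstack([f["img"][:,:,::-1],])) 
Q=P.reshape(-1,3)
m=(Q[:,0]>.48)&(Q[:,0]<.56)&(Q[:,1]>-.42)&(Q[:,1]<-.26)&(Q[:,2]>.06)&(Q[:,2]<.085);q=Q[m];print(len(q),q.min(0),q.max(0),np.median(q,0))
```

```text
[ 0.51761738 -0.33741087  0.15148894] (np.float64(3.7851398123429267), array([ 3.84547635e-04, -3.82090975e-04, -9.99999853e-01])) 1.6
1545 [ 0.51021271 -0.37015127  0.06026549] [ 0.52574203 -0.30516116  0.07562198] [ 0.51808717 -0.33468376  0.07210914]
```

View pics/w1.png

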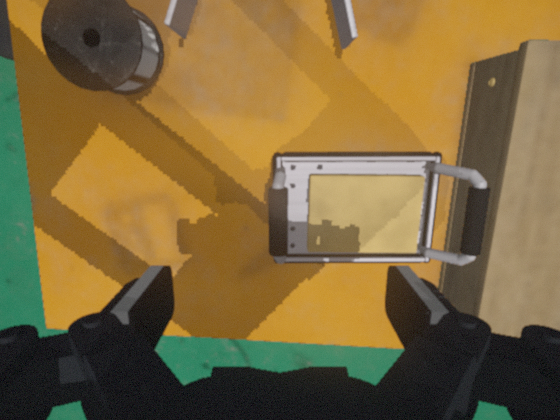

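The wrist view shows the caddy (nose handle at px 278,220, tail handle at 476,220 beside the box), with the nose bar measured at (0.518,-0.338). The TCP is over it, so I'll lower and close.

>>> drive_tool(claw=[0, 0, 0, 0, 0], translation=[[0, 0, 2.5], [0, 0, 2.5], [0, 0, 2.0], [0, 0, 2.0], [0, 0, 1.0]], rot=[[0, 0, 0], [0, 0, 0], [0, 0, 0], [0, 0, 0], [0, 0, 0]])

```text
time_s: 2.2
tool_pos: [0.5169, -0.3359, 0.0489]
orientation: [0.999, 0.034, -0.001, -0.001]
wrist_force: [-1.4, 0.4, 0.1]
finger_gap: 0.0851
```

>>> drive_tool(claw=[0, 60, 140, 200, 255], translation=[[0, 0, 0], [0, 0, 0], [0, 0, 0], [0, 0, 0], [0, 0, 0]], rot=[[0, 0, 0], [0, 0, 0], [0, 0, 0], [0, 0, 0], [0, 0, 0]])

```text
time_s: 2.7
tool_pos: [0.5187, -0.3369, 0.0521]
orientation: [0.999, 0.034, 0.001, 0.0]
wrist_force: [0.6, 0.3, -0.1]
finger_gap: 0.0281
```

>>> drive_tool(claw=[255, 255, 255, 255, 255], translation=[[0, 0, 0], [0, 0, 0], [0, 0, 0], [0, 0, 0], [0, 0, 0]], rot=[[0, 0, 0], [0, 0, 0], [0, 0, 0], [0, 0, 0], [0, 0, 0]])

```text
time_s: 3.2
tool_pos: [0.5185, -0.3367, 0.0515]
orientation: [0.999, 0.034, 0.0, 0.0]
wrist_force: [0.3, -0.1, 3.5]
finger_gap: 0.0112
```

```bash
cat >> h.py <<'E'
def path(A,th,moves,off,flip):
    """axle mid A, heading deg; moves ('f',m,n) or ('t',deg,n); tool at off along heading from axle; phi=heading-flip"""
    out=[];A=np.array(A,float)
    for k,v,n in moves:
        for i in range(n):
            if k=='f': A=A+v/n*np.array([np.cos(np.radians(th)),np.sin(np.radians(th))])
            else: th+=v/n
            q=A+off*np.array([np.cos(np.radians(th)),np.sin(np.radians(th))])
            out.append((q[0],q[1],th-flip))
    print("axle",A.round(4),"origin",(A+.038*np.array([np.cos(np.radians(th)),np.sin(np.radians(th))])).round(4),"th",th);return out
E
python3 - <<'E'
from h import *
p=np.array([.5185,-.3367]);th=183.9;h=np.array([np.cos(np.radians(th)),np.sin(np.radians(th))])
A=p-.095*h;A1=A+.03*h;d=np.array([.498,-.375])-A1;t2=np.degrees(np.arctan2(d[1],d[0]))%360;print(A,A1,t2,np.hypot(*d))
o=path(A,th,[('f',.006,1),('f',.02,2),('f',.004,1),('t',t2-th,6),('f',np.hypot(*d),10),('t',90.1-t2,25)],.095,180)
plan([*p,.0515],3.9,[(x,y,.0515,a,1) for x,y,a in o],255)
E
```

```text
[ 0.61328001 -0.33023855] [ 0.58334948 -0.33227901] 206.5898867787681 0.09544431222089216
axle [ 0.498 -0.375] origin [ 0.4979 -0.337 ] th 90.09999999999984
t [[-0.6, -0.0, -0.0], [-1.0, -0.0, -0.0], [-1.0, -0.0, -0.0], [-0.4, -0.0, -0.0], [0.02, 0.63, -0.0]] 
r [[0, 0, -0.0], [0, 0, -0.0], [0, 0, -0.0], [0, 0, -0.0], [0, 0, -3.78]]
t [[0.02, 0.62, -0.0], [0.02, 0.63, -0.0], [0.02, 0.63, -0.0], [0.02, 0.62, -0.0], [0.02, 0.63, -0.0]] 
r [[0, 0, -3.78], [0, 0, -3.78], [0, 0, -3.79], [0, 0, -3.78], [0, 0, -3.78]]
t [[-0.95, 0.0, -0.0], [-0.95, 0.0, -0.0], [-0.96, 0.0, -0.0], [-0.95, 0.0, -0.0], [-0.96, 0.0, -0.0]] 
r [[0, 0, 0.0], [0, 0, 0.0], [0, 0, 0.0], [0, 0, 0.0], [0, 0, 0.0]]
t [[-0.95, 0.0, -0.0], [-0.96, 0.0, -0.0], [-0.95, 0.0, -0.0], [-0.96, 0.0, -0.0], [-0.95, 0.0, -0.0]] 
r [[0, 0, 0.0], [0, 0, 0.0], [0, 0, 0.0], [0, 0, 0.0], [0, 0, 0.0]]
t [[0.03, -0.77, -0.0], [0.03, -0.77, -0.0], [0.03, -0.78, -0.0], [0.04, -0.77, -0.0], [0.03, -0.77, -0.0]] 
r [[0, 0, 4.66], [0, 0, 4.66], [0, 0, 4.66], [0, 0, 4.66], [0, 0, 4.66]]
t [[0.03, -0.77, -0.0], [0.03, -0.77, -0.0], [0.03, -0.77, -0.0], [0.03, -0.78, -0.0], [0.03, -0.77, -0.0]] 
r [[0, 0, 4.66], [0, 0, 4.66], [0, 0, 4.66], [0, 0, 4.66], [0, 0, 4.66]]
t [[0.04, -0.77, -0.0], [0.03, -0.77, -0.0], [0.03, -0.77, -0.0], [0.03, -0.77, -0.0], [0.03, -0.78, -0.0]] 
r [[0, 0, 4.66], [0, 0, 4.66], [0, 0, 4.65], [0, 0, 4.66], [0, 0, 4.66]]
t [[0.03, -0.77, -0.0], [0.03, -0.77, -0.0], [0.04, -0.77, -0.0], [0.03, -0.77, -0.0], [0.03, -0.77, -0.0]] 
r [[0, 0, 4.66], [0, 0, 4.66], [0, 0, 4.66], [0, 0, 4.66], [0, 0, 4.66]]
t [[0.03, -0.78, -0.0], [0.03, -0.77, -0.0], [0.03, -0.77, -0.0], [0.03, -0.77, -0.0], [0.04, -0.77, -0.0]] 
r [[0, 0, 4.66], [0, 0, 4.66], [0, 0, 4.66], [0, 0, 4.66], [0, 0, 4.66]]
end [ 0.4978 -0.28    0.0515] -89.9
```

>>> drive_tool(claw=[255, 255, 255, 255, 255], translation=[[-0.4, 0, 0], [-0.8, 0, 0], [-1.0, 0, 0], [-0.6, 0, 0], [-0.2, 0, 0]], rot=[[0, 0, 0], [0, 0, 0], [0, 0, 0], [0, 0, 0], [0, 0, 0]], squeeze=60)

```text
time_s: 3.7
tool_pos: [0.4869, -0.3386, 0.0512]
orientation: [0.999, 0.034, -0.0, -0.0]
wrist_force: [0.6, 1.1, 4.9]
finger_gap: 0.0108
```

>>> drive_tool(claw=[255, 255, 255, 255, 255], translation=[[0.02, 0.63, 0], [0.02, 0.63, 0], [0.02, 0.63, 0], [0.02, 0.63, 0], [0.02, 0.63, 0]], rot=[[0, 0, -3.78], [0, 0, -3.78], [0, 0, -3.78], [0, 0, -3.78], [0, 0, -3.78]])

```text
time_s: 4.2
tool_pos: [0.4943, -0.3692, 0.0513]
orientation: [0.98, 0.199, -0.0, -0.0]
wrist_force: [-0.7, 0.5, 6.5]
finger_gap: 0.0109
```

Run:
```python
from station import monitor
from h import *
s=monitor.state();print(s["tool_pos"],phi(s)[0],s["wrist_force"],s["ft_torque"],s["finger_gap"])
```

```text
[ 0.49426443 -0.36923225  0.05125476] 22.93075975697721 [-0.73143249  0.54403011  6.45045084] [0.3436387  0.17408632 0.06621989] 0.010940935819393946
```

>>> drive_tool(claw=[255, 255, 255, 255, 255], translation=[[0.02, 0.63, 0], [-0.5, 0, 0], [-1.0, 0, 0], [-1.0, 0, 0], [-1.0, 0, 0]], rot=[[0, 0, -3.78], [0, 0, 0], [0, 0, 0], [0, 0, 0], [0, 0, 0]])

```text
time_s: 4.7
tool_pos: [0.4657, -0.391, 0.0512]
orientation: [0.973, 0.229, 0.0, 0.0]
wrist_force: [1.4, -0.7, 4.2]
finger_gap: 0.0105
```

>>> drive_tool(claw=[255, 255, 255, 255, 255], translation=[[-1.2, 0, 0], [-1.2, 0, 0], [-1.2, 0, 0], [-1.2, 0, 0], [-0.8, 0, 0]], rot=[[0, 0, 0], [0, 0, 0], [0, 0, 0], [0, 0, 0], [0, 0, 0]])

```text
time_s: 5.2
tool_pos: [0.4154, -0.4163, 0.0512]
orientation: [0.973, 0.23, -0.0, 0.0]
wrist_force: [2.6, -1.1, 5.6]
finger_gap: 0.0109
```

>>> drive_tool(claw=[255, 255, 255, 255, 255], translation=[[-0.4, 0, 0], [0, 0, 0], [0.03, -0.77, 0], [0.03, -0.77, 0], [0.03, -0.78, 0]], rot=[[0, 0, 0], [0, 0, 0], [0, 0, 4.66], [0, 0, 4.66], [0, 0, 4.66]])

```text
time_s: 5.7
tool_pos: [0.4044, -0.396, 0.0513]
orientation: [0.994, 0.108, -0.0, 0.0]
wrist_force: [0.2, -2.8, 6.2]
finger_gap: 0.0107
```

>>> drive_tool(claw=[255, 255, 255, 255, 255], translation=[[0.03, -0.77, 0], [0.03, -0.77, 0], [0.03, -0.78, 0], [0.04, -0.77, 0], [0.03, -0.77, 0]], rot=[[0, 0, 4.66], [0, 0, 4.66], [0, 0, 4.66], [0, 0, 4.66], [0, 0, 4.66]])

```text
time_s: 6.2
tool_pos: [0.4036, -0.3576, 0.0514]
orientation: [0.995, -0.095, -0.001, 0.0]
wrist_force: [-1.2, -1.2, 7.3]
finger_gap: 0.0112
```

Run:
```python
from station import monitor,cams
from h import *
s=monitor.state();print(s["tool_pos"],phi(s)[0],s["wrist_force"],s["ft_torque"],s["finger_gap"])
f=cams.grab_frame("side");cv2.imwrite("pics/s2.png",cv2.resize(f["img"][120:300,220:430,::-1],None,fx=3,fy=3))
```

```text
[ 0.40360781 -0.35756425  0.05135105] -10.91344518854301 [-1.18939631 -1.1607157   7.27906103] [-0.3271349   0.26741433 -0.02438845] 0.011229350539134675
```

View pics/s2.png

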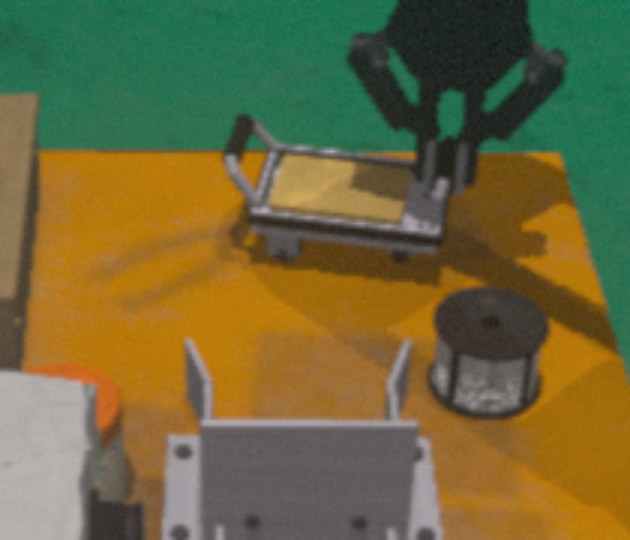

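The caddy is following the grip in mid-turn (tail handle at px 240,140, gripped nose at 440,170) and the block is in the tray. I'll finish the pivot.

>>> drive_tool(claw=[255, 255, 255, 255, 255], translation=[[0.03, -0.77, 0], [0.03, -0.77, 0], [0.03, -0.77, 0], [0.03, -0.78, 0], [0.03, -0.77, 0]], rot=[[0, 0, 4.66], [0, 0, 4.66], [0, 0, 4.66], [0, 0, 4.66], [0, 0, 4.66]])

```text
time_s: 6.75
tool_pos: [0.4182, -0.3219, 0.0513]
orientation: [0.956, -0.294, -0.001, 0.0]
wrist_force: [-2.3, 0.2, 8.5]
finger_gap: 0.0111
```

>>> drive_tool(claw=[255, 255, 255, 255, 255], translation=[[0.03, -0.77, 0], [0.03, -0.77, 0], [0.04, -0.77, 0], [0.03, -0.77, 0], [0.03, -0.78, 0]], rot=[[0, 0, 4.66], [0, 0, 4.66], [0, 0, 4.66], [0, 0, 4.66], [0, 0, 4.66]])

```text
time_s: 7.25
tool_pos: [0.4458, -0.295, 0.0513]
orientation: [0.877, -0.481, -0.001, 0.0]
wrist_force: [-3.7, 0.5, 9.4]
finger_gap: 0.011
```

>>> drive_tool(claw=[255, 255, 255, 255, 255], translation=[[0.03, -0.77, 0], [0.03, -0.77, 0], [0.03, -0.77, 0], [0.03, -0.77, 0], [0.03, -0.78, 0]], rot=[[0, 0, 4.66], [0, 0, 4.66], [0, 0, 4.66], [0, 0, 4.66], [0, 0, 4.66]])

```text
time_s: 7.75
tool_pos: [0.4817, -0.281, 0.0513]
orientation: [0.762, -0.648, -0.001, 0.0]
wrist_force: [-2.9, 0.6, 9.1]
finger_gap: 0.011
```

>>> drive_tool(claw=[255, 255, 255, 255, 255], translation=[[0.03, -0.77, 0], [0.03, -0.77, 0], [0, 0, 0], [0, 0, 0], [0, 0, 0]], rot=[[0, 0, 4.66], [0, 0, 4.66], [0, 0, 0], [0, 0, 0], [0, 0, 0]])

```text
time_s: 8.25
tool_pos: [0.4974, -0.28, 0.0514]
orientation: [0.708, -0.707, -0.0, 0.0]
wrist_force: [-0.8, 0.5, 8.2]
finger_gap: 0.0108
```

```bash
cat > m.py <<'E'
from station import monitor,cams
from h import *
import sys
n=sys.argv[1]
s=monitor.state();print(s["tool_pos"].round(4),phi(s)[0],s["wrist_force"].round(1),s["ft_torque"].round(2),s["finger_gap"],s["time_s"])
for c in("side","scene","wrist"):
    f=cams.grab_frame(c);np.savez(f"{c}_{n}.npz",**f);Q=pts(f).reshape(-1,3);C=f["img"].reshape(-1,3).astype(int)
    # tray walls+bumper band and block
    m=(Q[:,0]>.42)&(Q[:,0]<.58)&(Q[:,1]<-.07)&(Q[:,1]>-.45)
    b=m&(Q[:,2]>.035)&(Q[:,2]<.046)&(C[:,0]-C[:,2]>60)
    if b.sum()>30:
        r=cv2.minAreaRect(np.float32(Q[b,:2]*1000));print(c,"block",np.round(r[0],1),np.round(r[1],1),round(r[2],2))
    for nm,z0,z1 in(("band",.032,.046),("bars",.062,.08)):
        q=Q[m&(Q[:,2]>z0)&(Q[:,2]<z1)]
        if len(q)>30: r=cv2.minAreaRect(np.float32(q[:,:2]*1000));print(c,nm,len(q),np.round(r[0],1),np.round(r[1],1),round(r[2],2))
E
python3 m.py 3
python3 - <<'E'
import numpy as np,cv2
a=np.load("side_3.npz")["img"][120:300,220:430,::-1];b=np.load("scene_3.npz")["img"][180:330,180:400,::-1]
cv2.imwrite("pics/s3.png",np.vstack([cv2.resize(a,(400,343)),cv2.resize(b,(400,257))]))
E
```

```text
[ 0.4974 -0.28    0.0514] -89.92290804965145 [-0.8  0.5  8.2] [ 0.17 -0.03 -0.  ] 0.010833117829151343 8.25
side block [ 490.3 -303.4] [178.7 141.7] 89.35
side band 1626 [ 491.1 -232.8] [142.1 324.8] 0.17
side bars 932 [ 498.6 -248.6] [329.3 101.7] 89.94
scene block [ 496.7 -236.4] [303.1  84.7] 86.38
scene band 2414 [ 483.9 -238.2] [323.7 128.5] 84.8
scene bars 799 [ 496.3 -252.2] [331.  103.2] 89.81
wrist block [ 511.5 -290.7] [222.2  81.3] 82.63
wrist band 29800 [ 493.2 -269.8] [259.5 122.9] 82.63
wrist bars 5385 [ 497.2 -281.2] [54.1 38.2] 33.74
```

View pics/s3.png

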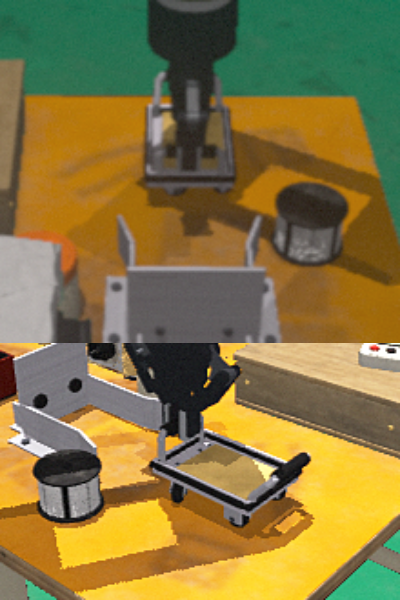

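The caddy now sits square in front of the mouth (side crop: bumper front at px 190,185). Now I'll measure its actual heading and offset.

```bash
cat > c.py <<'E'
from h import *
import sys
n=sys.argv[1];y0,y1=float(sys.argv[2]),float(sys.argv[3])
for c in("side","scene","wrist"):
    try: f=np.load(f"{c}_{n}.npz")
    except: continue
    P=pts(f);Q=P.reshape(-1,3)
    m=(abs(Q[:,0]-.498)<.06)&(Q[:,1]>y0-.05)&(Q[:,1]<y1)&(Q[:,2]>.041)&(Q[:,2]<.046);q=Q[m]
    for s in(-1,1):
        e=q[(s*(q[:,0]-.498)>.032)&(q[:,1]>y0)]
        for k in range(3):
            if len(e)<10:break
            a=np.polyfit(e[:,1],e[:,0],1);r=e[:,0]-np.polyval(a,e[:,1]);e=e[abs(r)<max(2*r.std(),.001)]
        if len(e)>=10: print(c,"side",s,len(e),"x at mid",round(np.polyval(a,(y0+y1)/2),4),"heading",round(90-np.degrees(np.arctan(a[0])),2),e[:,1].min().round(3),e[:,1].max().round(3))
    t=Q[(abs(Q[:,0]-.498)<.05)&(Q[:,1]<y0+.02)&(Q[:,1]>y0-.09)&(Q[:,2]>.062)&(Q[:,2]<.08)]
    if len(t)>10: print(c,"tailbar",len(t),t.min(0).round(4),t.max(0).round(4),np.median(t,0).round(4))
E
python3 c.py 3 -.395 -.285
```

```text
side side -1 41 x at mid 0.4581 heading 90.18 -0.392 -0.287
side side 1 44 x at mid 0.5351 heading 89.7 -0.394 -0.289
side tailbar 44 [ 0.4632 -0.4132  0.0622] [ 0.5293 -0.4     0.0728] [ 0.5205 -0.4066  0.0668]
scene side -1 59 x at mid 0.4549 heading 90.44 -0.394 -0.286
scene side 1 41 x at mid 0.5317 heading 89.81 -0.381 -0.285
scene tailbar 219 [ 0.4595 -0.4177  0.0623] [ 0.5216 -0.4041  0.0744] [ 0.4864 -0.4132  0.0705]
wrist side -1 233 x at mid 0.4545 heading 95.74 -0.394 -0.373
wrist side 1 1542 x at mid 0.5348 heading 89.86 -0.395 -0.285
```

Run:
```python
from h import *
p=[.4974,-.28,.0514]
o=path([.4974,-.375],90.08,[('t',-10,4),('f',.015,2),('t',10,4),('f',.005,1),('f',.064,8),('f',.003,1)],.095,180)
plan(p,-89.92,[(x,y,.0514,a,1) for x,y,a in o],255)
```

```text
axle [ 0.4999 -0.2882] origin [ 0.4998 -0.2502] th 90.08
t [[0.01, -0.4, -0.0], [0.01, -0.42, -0.0], [0.01, -0.41, -0.0], [0.01, -0.41, -0.0], [-0.75, -0.0, -0.0]] 
r [[0, 0, 2.5], [0, 0, 2.5], [0, 0, 2.5], [0, 0, 2.5], [0, 0, -0.0]]
t [[-0.75, -0.0, -0.0], [0.01, 0.41, -0.0], [0.0, 0.41, -0.0], [0.01, 0.42, -0.0], [0.01, 0.41, -0.0]] 
r [[0, 0, -0.0], [0, 0, -2.5], [0, 0, -2.5], [0, 0, -2.5], [0, 0, -2.5]]
t [[-0.5, 0.0, -0.0], [-0.8, 0.0, -0.0], [-0.8, 0.0, -0.0], [-0.8, 0.0, -0.0], [-0.8, 0.0, -0.0]] 
r [[0, 0, -0.0], [0, 0, -0.0], [0, 0, -0.0], [0, 0, -0.0], [0, 0, -0.0]]
t [[-0.8, 0.0, -0.0], [-0.8, 0.0, -0.0], [-0.8, 0.0, -0.0], [-0.8, 0.0, -0.0], [-0.3, 0.0, -0.0]] 
r [[0, 0, -0.0], [0, 0, -0.0], [0, 0, -0.0], [0, 0, -0.0], [0, 0, -0.0]]
end [ 0.4998 -0.1932  0.0514] -89.92
```

>>> drive_tool(claw=[255, 255, 255, 255, 255], translation=[[0.01, -0.41, 0], [0.01, -0.41, 0], [0.01, -0.41, 0], [0.01, -0.41, 0], [-0.75, 0, 0]], rot=[[0, 0, 2.5], [0, 0, 2.5], [0, 0, 2.5], [0, 0, 2.5], [0, 0, 0]])

```text
time_s: 8.9
tool_pos: [0.5149, -0.2751, 0.0513]
orientation: [-0.642, 0.766, -0.0, -0.001]
wrist_force: [-1.0, -2.3, 7.6]
finger_gap: 0.0109
```

>>> drive_tool(claw=[255, 255, 255, 255, 255], translation=[[-0.75, 0, 0], [0.01, 0.41, 0], [0.01, 0.41, 0], [0.01, 0.41, 0], [0.01, 0.41, 0]], rot=[[0, 0, 0], [0, 0, -2.5], [0, 0, -2.5], [0, 0, -2.5], [0, 0, -2.5]])

```text
time_s: 9.4
tool_pos: [0.4999, -0.2654, 0.0512]
orientation: [0.708, -0.706, -0.0, 0.0]
wrist_force: [1.7, 0.3, 6.1]
finger_gap: 0.011
```

```bash
python3 m.py 4 | head -1; python3 c.py 4 -.378 -.275
```

```text
[ 0.4999 -0.2654  0.0512] -89.81706631394974 [1.7 0.3 6.1] [-0.01 -0.32  0.01] 0.01102158699433306 9.4
side side -1 36 x at mid 0.4612 heading 90.08 -0.376 -0.275
side side 1 33 x at mid 0.5381 heading 89.89 -0.378 -0.277
side tailbar 54 [ 0.4662 -0.3979  0.0621] [ 0.5331 -0.385   0.0732] [ 0.5235 -0.3915  0.0665]
scene side -1 55 x at mid 0.4575 heading 90.47 -0.377 -0.275
scene side 1 41 x at mid 0.5343 heading 89.81 -0.364 -0.281
scene tailbar 211 [ 0.4627 -0.4032  0.0621] [ 0.5213 -0.3905  0.0748] [ 0.4887 -0.399   0.071 ]
wrist side -1 210 x at mid 0.4624 heading 88.42 -0.378 -0.358
wrist side 1 1501 x at mid 0.5374 heading 90.24 -0.378 -0.275
```

Caddy and bay now agree laterally to about 1 mm and heading is 90°. Now the straight run.

>>> drive_tool(claw=[255, 255, 255, 255, 255], translation=[[-0.5, 0, 0], [-0.8, 0, 0], [-0.8, 0, 0], [-0.8, 0, 0], [-0.8, 0, 0]], rot=[[0, 0, 0], [0, 0, 0], [0, 0, 0], [0, 0, 0], [0, 0, 0]])

```text
time_s: 10.05
tool_pos: [0.4996, -0.2285, 0.0511]
orientation: [0.708, -0.707, -0.0, 0.001]
wrist_force: [-0.6, -1.0, 5.5]
finger_gap: 0.011
```

>>> drive_tool(claw=[255, 255, 255, 255, 255], translation=[[-0.8, 0, 0], [-0.8, 0, 0], [-0.8, 0, 0], [-0.8, 0, 0], [-0.3, 0, 0]], rot=[[0, 0, 0], [0, 0, 0], [0, 0, 0], [0, 0, 0], [0, 0, 0]])

```text
time_s: 10.55
tool_pos: [0.4995, -0.193, 0.051]
orientation: [0.708, -0.707, -0.0, 0.0]
wrist_force: [-0.5, -1.2, 6.0]
finger_gap: 0.011
```

```bash
python3 m.py 5 | head -1; python3 c.py 5 -.306 -.2;  python3 - <<'E'
import numpy as np,cv2
a=np.load("side_5.npz")["img"][150:290,250:430,::-1];b=np.load("scene_5.npz")["img"][170:310,170:350,::-1]
cv2.imwrite("pics/s5.png",np.hstack([cv2.resize(a,None,fx=2,fy=2),cv2.resize(b,None,fx=2.4,fy=2)]))
E
```

```text
[ 0.4995 -0.193   0.051 ] -89.90664522450588 [-0.5 -1.2  6. ] [-0.17  0.03  0.01] 0.011026150909540932 10.55
side side -1 67 x at mid 0.4606 heading 90.82 -0.305 -0.202
side side 1 53 x at mid 0.5375 heading 89.41 -0.305 -0.204
side tailbar 56 [ 0.4659 -0.3244  0.062 ] [ 0.5326 -0.3148  0.0735] [ 0.5236 -0.3187  0.0667]
scene side -1 50 x at mid 0.4571 heading 89.97 -0.304 -0.201
scene side 1 30 x at mid 0.5339 heading 90.19 -0.284 -0.201
scene tailbar 193 [ 0.4613 -0.3309  0.0621] [ 0.5231 -0.3166  0.0753] [ 0.4893 -0.3266  0.071 ]
wrist side -1 227 x at mid 0.454 heading 99.13 -0.306 -0.2
wrist side 1 1491 x at mid 0.5372 heading 89.65 -0.306 -0.2
```

View pics/s5.png

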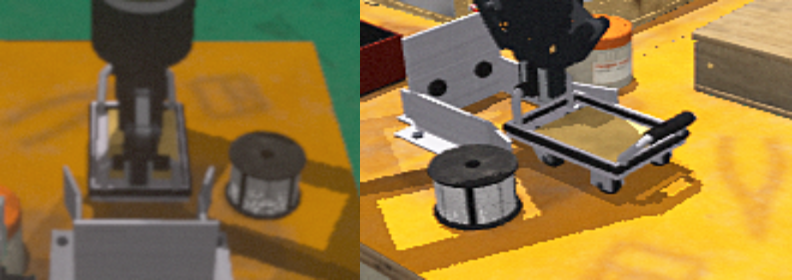

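The nose bumper is in the flare mouth, centred (left crop, px 140,192), with the block in the tray. The castor frames look tucked behind their pivots. I'll release the nose bar, lift, and take a wrist look over the tail.

>>> drive_tool(claw=[120, 60, 0, 0, 0], translation=[[0, 0, 0], [0, 0, 0], [0, 0, 0], [0, 0, 0], [0, 0, 0]], rot=[[0, 0, 0], [0, 0, 0], [0, 0, 0], [0, 0, 0], [0, 0, 0]])

```text
time_s: 11.2
tool_pos: [0.5, -0.193, 0.0508]
orientation: [0.708, -0.707, -0.0, 0.0]
wrist_force: [0.1, -0.4, 0.2]
finger_gap: 0.0817
```

>>> drive_tool(claw=[0, 0, 0, 0, 0], translation=[[0, 0, 0], [0, 0, -1], [0, 0, -3], [0, 0, -3], [0, 0, -3]], rot=[[0, 0, 0], [0, 0, 0], [0, 0, 0], [0, 0, 0], [0, 0, 0]])

```text
time_s: 11.7
tool_pos: [0.5003, -0.193, 0.1529]
orientation: [0.708, -0.707, 0.0, -0.0]
wrist_force: [0.7, 0.3, -0.1]
finger_gap: 0.0854
```

>>> drive_tool(claw=[0, 0, 0, 0, 0], translation=[[3, 0, 0], [3.5, 0, 0], [3.5, 0, 0], [2.6, 0, 0], [0.5, 0, 0]], rot=[[0, 0, 0], [0, 0, 0], [0, 0, 0], [0, 0, 0], [0, 0, 0]])

```text
time_s: 12.2
tool_pos: [0.5002, -0.3269, 0.1521]
orientation: [-0.707, 0.707, -0.001, -0.0]
wrist_force: [-0.8, 0.9, 0.3]
finger_gap: 0.0856
```

>>> drive_tool(claw=[0, 0, 0, 0, 0], translation=[[0, 0, 0], [0, 0, 0], [0, 0, 0], [0, 0, 0], [0, 0, 0]], rot=[[0, 0, 0], [0, 0, 0], [0, 0, 0], [0, 0, 0], [0, 0, 0]])

```text
time_s: 12.7
tool_pos: [0.5007, -0.3233, 0.1512]
orientation: [0.708, -0.706, -0.0, -0.0]
wrist_force: [-0.0, -0.3, 0.2]
finger_gap: 0.0855
```

```bash
python3 m.py 6 | head -1; python3 c.py 6 -.306 -.2;  python3 - <<'E'
import numpy as np,cv2
a=np.load("wrist_6.npz")["img"][:,:,::-1];b=np.load("scene_6.npz")["img"][200:280,220:330,::-1]
cv2.imwrite("pics/s6.png",np.hstack([cv2.resize(a,(400,300)),cv2.resize(b,(400,300),interpolation=cv2.INTER_CUBIC)]))
E
```

```text
[ 0.5007 -0.3233  0.1512] -89.86676565648136 [-0.  -0.3  0.2] [-0.01 -0.02 -0.02] 0.08553115875087129 12.7
side side -1 53 x at mid 0.4605 heading 90.63 -0.302 -0.201
side side 1 55 x at mid 0.5374 heading 89.36 -0.306 -0.201
side tailbar 232 [ 0.4659 -0.3284  0.0624] [ 0.5326 -0.3139  0.0747] [ 0.4985 -0.3198  0.0696]
scene side -1 49 x at mid 0.4568 heading 90.85 -0.305 -0.204
scene side 1 29 x at mid 0.5339 heading 89.61 -0.288 -0.202
scene tailbar 189 [ 0.4623 -0.3318  0.0624] [ 0.5228 -0.3191  0.0741] [ 0.4888 -0.3274  0.0703]
wrist side -1 542 x at mid 0.4605 heading 90.06 -0.306 -0.2
wrist side 1 581 x at mid 0.5374 heading 90.1 -0.306 -0.2
wrist tailbar 1668 [ 0.4651 -0.3302  0.062 ] [ 0.5324 -0.3153  0.0755] [ 0.5023 -0.3233  0.072 ]
```

View pics/s6.png

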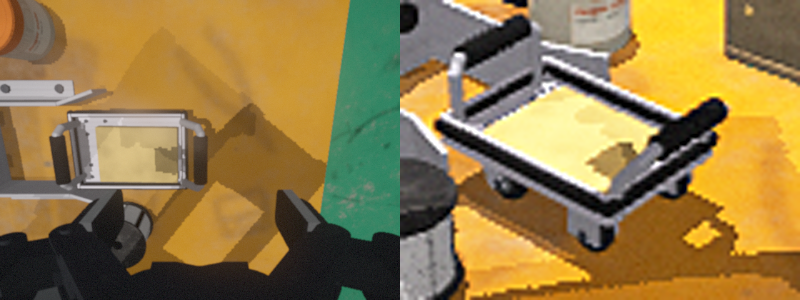

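Run:
```python
from h import *
f=np.load("scene_6.npz");o=np.array([.4965,-.252,0])  # scene-frame origin estimate
for n,(x,y) in dict(trail=(25,24),pivot=(36,24),sideL=(36,35),sideR=(36,13),fwd=(47,24)).items():
    print(n,np.round(proj(f,o+np.array([-y,x,12])/1000),1))
I=f["img"][238:262,236:266];print((I.max(2)<60).astype(int).__str__()) if 0 else [print(''.join('#' if v<60 else '.' for v in r)) for r in I.max(2)]
for n in("side","scene","wrist"):
    Q=pts(np.load(n+"_6.npz")).reshape(-1,3)
    for nm,a,b in(("L",.44,.47),("R",.53,.57)):
        q=Q[(Q[:,0]>a)&(Q[:,0]<b)&(Q[:,1]>-.18)&(Q[:,1]<-.1)&(Q[:,2]>.038)&(Q[:,2]<.045)]
        q=q[(abs(q[:,0]-.499)<.055)]
        if len(q)>8: print(n,nm,len(q),q.mean(0).round(4),np.percentile(q[:,0],[5,95]).round(4),q[:,1].min(),q[:,1].max())
```

```text
trail [250.  246.6]
pivot [245.9 244.5]
sideL [241.7 247. ]
sideR [250.  242.1]
fwd [241.8 242.5]
.########.....................
...########...................
.....########.................
.......########...............
.........########.............
...........########...........
.............########.........
...............########.......
.................########.....
...................########...
..........#...##.....########.
...........#..####.....#######
..........##..#####......#####
...........########........###
............######...........#
..............................
..............................
..............................
..............................
..............................
..............................
..............................
..............................
..............................
side L 28 [ 0.4503 -0.1667  0.0409] [0.4484 0.452 ] -0.1794417920723623 -0.1541587734722072
side R 24 [ 0.5481 -0.1664  0.0413] [0.5471 0.5493] -0.1795176245370547 -0.1512500786021993
scene L 71 [ 0.4468 -0.1406  0.0404] [0.4451 0.4492] -0.17877639692086814 -0.10114990359109956
scene R 33 [ 0.5446 -0.1252  0.0404] [0.5426 0.547 ] -0.16896088789852245 -0.10074106852909047
wrist L 606 [ 0.4506 -0.1431  0.041 ] [0.4484 0.4522] -0.17994205272023223 -0.10525686290055489
wrist R 459 [ 0.5482 -0.1531  0.0414] [0.5465 0.5499] -0.17989906174031634 -0.12599584724126317
```

Wrist frame gives a caddy centre of x 0.4990 at heading 90.1° and a bay centre of 0.4994. The visible left castor wheel (px 251,249) matches the trailing position (250,247), not the sideways ones. Now I'll grip the tail bar.

>>> drive_tool(claw=[0, 0, 0, 0, 0], translation=[[0, 0.1, 2.5], [0, 0.1, 2.5], [0, 0, 2.0], [0, 0, 2.0], [0, 0, 1.0]], rot=[[0, 0, 0], [0, 0, 0], [0, 0, 0], [0, 0, 0], [0, 0, 0]])

```text
time_s: 13.35
tool_pos: [0.4974, -0.3232, 0.0489]
orientation: [0.708, -0.707, -0.001, 0.0]
wrist_force: [-0.5, 0.1, 0.4]
finger_gap: 0.0853
```

>>> drive_tool(claw=[0, 60, 140, 200, 255], translation=[[0, 0, 0], [0, 0, 0], [0, 0, 0], [0, 0, 0], [0, 0, 0]], rot=[[0, 0, 0], [0, 0, 0], [0, 0, 0], [0, 0, 0], [0, 0, 0]], squeeze=40)

```text
time_s: 13.85
tool_pos: [0.499, -0.3244, 0.052]
orientation: [0.708, -0.707, 0.001, -0.0]
wrist_force: [-0.1, -0.1, 0.2]
finger_gap: 0.0283
```

>>> drive_tool(claw=[255, 255, 255, 255, 255], translation=[[0, 0, 0], [0, 0, 0], [0, 0, 0], [0, 0, 0], [0, 0, 0]], rot=[[0, 0, 0], [0, 0, 0], [0, 0, 0], [0, 0, 0], [0, 0, 0]])

```text
time_s: 14.35
tool_pos: [0.4988, -0.3243, 0.0515]
orientation: [0.708, -0.707, 0.0, -0.0]
wrist_force: [0.3, -0.6, 4.4]
finger_gap: 0.0116
```

```bash
python3 m.py 7 | head -1; python3 c.py 7 -.306 -.2
```

```text
[ 0.4988 -0.3243  0.0515] -89.92603535355362 [ 0.3 -0.6  4.4] [-0.03  0.02 -0.  ] 0.011622023734517853 14.35
side side -1 57 x at mid 0.4608 heading 91.06 -0.305 -0.202
side side 1 55 x at mid 0.537 heading 88.44 -0.305 -0.2
side tailbar 249 [ 0.4659 -0.3283  0.0621] [ 0.5326 -0.3013  0.0799] [ 0.5004 -0.3171  0.0698]
scene side -1 46 x at mid 0.4574 heading 90.73 -0.304 -0.201
scene side 1 23 x at mid 0.5343 heading 89.73 -0.266 -0.201
scene tailbar 279 [ 0.4623 -0.3443  0.062 ] [ 0.5061 -0.3045  0.0799] [ 0.4887 -0.3285  0.0709]
wrist side -1 369 x at mid 0.4613 heading 91.03 -0.232 -0.2
wrist side 1 1587 x at mid 0.5373 heading 89.98 -0.306 -0.202
wrist tailbar 5835 [ 0.4653 -0.3431  0.062 ] [ 0.5327 -0.3043  0.08  ] [ 0.5072 -0.3231  0.0721]
```

>>> drive_tool(claw=[255, 255, 255, 255, 255], translation=[[-0.4, 0, 0], [-0.8, 0, 0], [-1.0, 0, 0], [-1.0, 0, 0], [-1.0, 0, 0]], rot=[[0, 0, 0], [0, 0, 0], [0, 0, 0], [0, 0, 0], [0, 0, 0]])

```text
time_s: 15.0
tool_pos: [0.4987, -0.2813, 0.0514]
orientation: [0.708, -0.707, 0.0, -0.0]
wrist_force: [-0.2, -1.6, 5.3]
finger_gap: 0.0117
```

>>> drive_tool(claw=[255, 255, 255, 255, 255], translation=[[-1.0, 0, 0], [-1.0, 0, 0], [-1.0, 0, 0], [-0.8, 0, 0], [-0.3, 0, 0]], rot=[[0, 0, 0], [0, 0, 0], [0, 0, 0], [0, 0, 0], [0, 0, 0]])

```text
time_s: 15.5
tool_pos: [0.4987, -0.2397, 0.0514]
orientation: [0.708, -0.706, 0.0, -0.0]
wrist_force: [0.3, -2.1, 6.4]
finger_gap: 0.0118
```

>>> drive_tool(claw=[255, 255, 255, 255, 255], translation=[[-0.2, 0, 0], [-0.2, 0, 0], [-0.2, 0, 0], [-0.1, 0, 0], [0, 0, 0]], rot=[[0, 0, 0], [0, 0, 0], [0, 0, 0], [0, 0, 0], [0, 0, 0]])

```text
time_s: 16.0
tool_pos: [0.4987, -0.2331, 0.0514]
orientation: [0.708, -0.706, 0.0, -0.0]
wrist_force: [-0.1, 0.4, 6.7]
finger_gap: 0.0117
```

```bash
python3 m.py 8 | head -1; python3 c.py 8 -.217 -.11
```

```text
[ 0.4987 -0.2331  0.0514] -89.89519753805615 [-0.1  0.4  6.7] [ 0.12 -0.13  0.02] 0.011746108738265062 16.0
side side -1 79 x at mid 0.4548 heading 93.28 -0.215 -0.153
side side 1 77 x at mid 0.5428 heading 82.33 -0.215 -0.152
side tailbar 275 [ 0.4657 -0.2363  0.0621] [ 0.532  -0.2114  0.0799] [ 0.4995 -0.2264  0.0694]
scene side -1 69 x at mid 0.4537 heading 92.85 -0.217 -0.114
scene side 1 32 x at mid 0.5373 heading 88.61 -0.167 -0.111
scene tailbar 230 [ 0.4623 -0.2538  0.062 ] [ 0.5241 -0.2125  0.0798] [ 0.4878 -0.2379  0.071 ]
wrist side -1 521 x at mid 0.4544 heading 85.88 -0.17 -0.11
wrist side 1 3264 x at mid 0.5427 heading 90.29 -0.217 -0.111
wrist tailbar 5840 [ 0.4657 -0.2519  0.062 ] [ 0.5325 -0.2131  0.08  ] [ 0.507  -0.232   0.0721]
```

Travelled 91 mm with no contact force yet. Now small pushes until the buffers push back.

>>> drive_tool(claw=[255, 255, 255, 255, 255], translation=[[-0.05, 0, 0], [-0.05, 0, 0], [-0.05, 0, 0], [0, 0, 0], [0, 0, 0]], rot=[[0, 0, 0], [0, 0, 0], [0, 0, 0], [0, 0, 0], [0, 0, 0]])

```text
time_s: 16.65
tool_pos: [0.4986, -0.2318, 0.0514]
orientation: [0.708, -0.706, 0.0, -0.0]
wrist_force: [0.7, -0.2, 5.9]
finger_gap: 0.0119
```

>>> drive_tool(claw=[255, 255, 255, 255, 255], translation=[[-0.05, 0, 0], [-0.05, 0, 0], [-0.05, 0, 0], [0, 0, 0], [0, 0, 0]], rot=[[0, 0, 0], [0, 0, 0], [0, 0, 0], [0, 0, 0], [0, 0, 0]])

```text
time_s: 17.15
tool_pos: [0.4988, -0.2316, 0.0515]
orientation: [0.708, -0.707, 0.001, 0.0]
wrist_force: [1.6, -5.6, 3.1]
finger_gap: 0.0117
```

>>> drive_tool(claw=[255, 255, 255, 255, 255], translation=[[-0.05, 0, 0], [-0.05, 0, 0], [0, 0, 0], [0, 0, 0], [0, 0, 0]], rot=[[0, 0, 0], [0, 0, 0], [0, 0, 0], [0, 0, 0], [0, 0, 0]])

```text
time_s: 17.65
tool_pos: [0.4989, -0.2315, 0.0516]
orientation: [0.707, -0.707, 0.002, 0.001]
wrist_force: [2.3, -10.1, 2.4]
finger_gap: 0.0113
```

```bash
python3 m.py 9 | head -1
python3 - <<'E'
import numpy as np,cv2
a=np.load("side_9.npz")["img"][150:300,250:430,::-1];b=np.load("scene_9.npz")["img"][170:290,170:330,::-1]
cv2.imwrite("pics/s9.png",np.hstack([cv2.resize(a,(400,333)),cv2.resize(b,(400,333),interpolation=cv2.INTER_CUBIC)]))
E
```

```text
[ 0.4989 -0.2315  0.0516] -89.93907413697312 [  2.3 -10.1   2.4] [-1.49 -0.33 -0.01] 0.011267277378217871 17.65
```

View pics/s9.png

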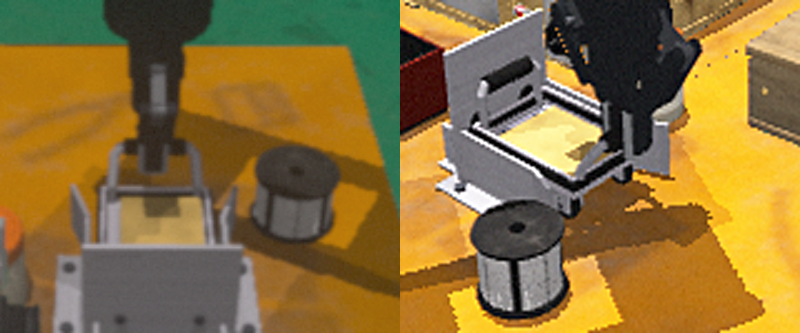

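The contact force is 10 N with no further motion, and both the buffers and the nose bar are right at the end plate (right crop, px 508,70). Releasing now.

>>> drive_tool(claw=[200, 150, 100, 50, 0], translation=[[0, 0, 0], [0, 0, 0], [0, 0, 0], [0, 0, 0], [0, 0, 0]], rot=[[0, 0, 0], [0, 0, 0], [0, 0, 0], [0, 0, 0], [0, 0, 0]])

```text
time_s: 18.3
tool_pos: [0.4981, -0.2296, 0.0508]
orientation: [0.708, -0.707, -0.0, 0.0]
wrist_force: [0.6, 0.1, -0.2]
finger_gap: 0.0754
```

>>> drive_tool(claw=[0, 0, 0, 0, 0], translation=[[0, 0, 0], [0, 0, 0], [0, 0, -1], [0, 0, -3], [0, 0, -3]], rot=[[0, 0, 0], [0, 0, 0], [0, 0, 0], [0, 0, 0], [0, 0, 0]])

```text
time_s: 18.8
tool_pos: [0.4978, -0.2297, 0.1218]
orientation: [0.708, -0.707, -0.001, 0.0]
wrist_force: [0.4, 0.3, 1.7]
finger_gap: 0.0858
```

>>> drive_tool(claw=[0, 0, 0, 0, 0], translation=[[0, 0, -3], [0, 0, -2], [3, 0, 0], [2, 0, 0], [0, 0, 0]], rot=[[0, 0, 0], [0, 0, 0], [0, 0, 0], [0, 0, 0], [0, 0, 0]])

```text
time_s: 19.3
tool_pos: [0.498, -0.2824, 0.1713]
orientation: [-0.707, 0.707, -0.0, -0.0]
wrist_force: [-0.0, 0.4, 0.2]
finger_gap: 0.0852
```

>>> drive_tool(claw=[0, 0, 0, 0, 0], translation=[[0, 0, 0], [0, 0, 0], [0, 0, 0], [0, 0, 0], [0, 0, 0]], rot=[[0, 0, 0], [0, 0, 0], [0, 0, 0], [0, 0, 0], [0, 0, 0]])

```text
time_s: 19.8
tool_pos: [0.4985, -0.2796, 0.171]
orientation: [0.708, -0.706, -0.0, -0.0]
wrist_force: [-0.3, -0.3, -0.4]
finger_gap: 0.0855
```

```bash
python3 m.py 10 | head -1; python3 c.py 10 -.217 -.11
python3 - <<'E'
import numpy as np,cv2
from h import *
a=np.load("wrist_10.npz")["img"][:,:,::-1];b=np.load("scene_10.npz")["img"][180:270,180:300,::-1]
cv2.imwrite("pics/s10.png",np.hstack([cv2.resize(a,(400,300)),cv2.resize(b,(400,300),interpolation=cv2.INTER_CUBIC)]))
for c in("wrist","scene","side"):
    Q=pts(np.load(c+"_10.npz")).reshape(-1,3)
    g=lambda y0,y1,z0,z1,w=.03:Q[(abs(Q[:,0]-.499)<w)&(Q[:,1]>y0)&(Q[:,1]<y1)&(Q[:,2]>z0)&(Q[:,2]<z1)]
    p=g(-.1,-.07,.085,.105);n=g(-.125,-.093,.062,.08,.02);w=g(-.12,-.09,.034,.0455)
    for nm,q in(("plate",p),("nosebar",n)):
        if len(q)>5: print(c,nm,len(q),np.percentile(q[:,1],[2,50,98]).round(4),q[:,2].max())
E
```

```text
[ 0.4985 -0.2796  0.171 ] -89.88915304672202 [-0.3 -0.3 -0.4] [-0.   -0.02 -0.02] 0.08551490901565396 19.8
side side -1 67 x at mid 0.455 heading 94.7 -0.215 -0.154
side side 1 87 x at mid 0.542 heading 90.45 -0.214 -0.15
side tailbar 286 [ 0.4656 -0.2363  0.0622] [ 0.532  -0.221   0.0749] [ 0.4989 -0.2266  0.0704]
scene side -1 62 x at mid 0.4536 heading 91.35 -0.216 -0.111
scene side 1 51 x at mid 0.5398 heading 94.12 -0.217 -0.115
scene tailbar 169 [ 0.4639 -0.2388  0.0624] [ 0.5268 -0.2272  0.0748] [ 0.4907 -0.235   0.0698]
wrist side -1 802 x at mid 0.4546 heading 87.94 -0.216 -0.11
wrist side 1 1013 x at mid 0.5425 heading 89.37 -0.215 -0.11
wrist tailbar 1415 [ 0.4661 -0.2376  0.062 ] [ 0.5323 -0.2233  0.0755] [ 0.5018 -0.2316  0.0721]
wrist plate 145 [-0.0912 -0.0901 -0.0892] 0.09151286317692632
wrist nosebar 1195 [-0.1069 -0.1037 -0.0957] 0.07571479349536288
scene plate 168 [-0.0922 -0.0898 -0.087 ] 0.10017580571505227
scene nosebar 104 [-0.1079 -0.1046 -0.097 ] 0.07415291494477874
side plate 385 [-0.0894 -0.0865 -0.0845] 0.10110884639428867
```

View pics/s10.png

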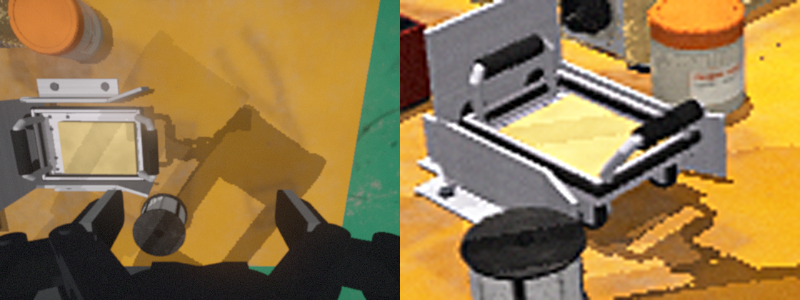

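The caddy sits home with the nose bar at the plate and the block in the tray. The jar and spool are untouched. I'll check whether the release let it roll back at all, and whether the other objects moved.

Run:
```python
from h import *
def pc(c,a,b,box):
    g=[cv2.cvtColor(np.load(f"{c}_{n}.npz")["img"],cv2.COLOR_RGB2GRAY)[box[1]:box[3],box[0]:box[2]].astype(np.float32) for n in(a,b)]
    return np.round(cv2.phaseCorrelate(g[0],g[1],cv2.createHanningWindow(g[0].shape[::-1],cv2.CV_32F)),2) if 0 else cv2.phaseCorrelate(g[0],g[1])
f=np.load("scene_10.npz");X=np.array([.4965,-.103,.068]);u=proj(f,X);v=proj(f,X+[0,.001,0]);print("nosebar px",u,"px per mm",v[0]-u[0],v[1]-u[1])
u0,v0=map(int,u)
I=[np.load(f"scene_{n}.npz")["img"] for n in(9,10)]
for im in I:
    m=(im[v0-14:v0+14,u0-18:u0+18].max(2)<50);y,x=np.nonzero(m);print("dark centroid",m.sum(),x.mean()+u0-18,y.mean()+v0-14)
for n in(8,9,10):
    Q=pts(np.load(f"scene_{n}.npz")).reshape(-1,3)
    q=Q[(abs(Q[:,0]-.4965)<.02)&(Q[:,1]>-.125)&(Q[:,1]<-.094)&(Q[:,2]>.064)&(Q[:,2]<.08)];print(n,"scene nosebar",len(q),q[:,1].mean().round(4),np.percentile(q[:,1],[2,98]).round(4))
    Q=pts(np.load(f"side_{n}.npz")).reshape(-1,3)
    q=Q[(abs(Q[:,0]-.499)<.05)&(Q[:,1]>-.222)&(Q[:,1]<-.2)&(Q[:,2]>.036)&(Q[:,2]<.046)];print(n,"side tailwall",len(q),np.percentile(q[:,1],[1,5,20]).round(4))
for c,a in(("jar",(.6,.66,-.2,-.1)),("spool",(.34,.43,-.29,-.18))):
    for n in("0","_10"):
        Q=pts(np.load(f"side{n}.npz")).reshape(-1,3);q=Q[(Q[:,0]>a[0])&(Q[:,0]<a[1])&(Q[:,1]>a[2])&(Q[:,1]<a[3])&(Q[:,2]>.042)&(Q[:,2]<.07)];print(c,n,len(q),q.mean(0).round(4))
```

```text
nosebar px (np.float64(213.25097708968622), np.float64(196.35465780391183)) px per mm -0.33008301544282403 -0.1432669455577411
dark centroid 164 216.28658536585365 197.7560975609756
dark centroid 161 216.35403726708074 197.67080745341616
8 scene nosebar 98 -0.1056 [-0.1096 -0.1   ]
8 side tailwall 336 [-0.2169 -0.2151 -0.214 ]
9 scene nosebar 95 -0.1042 [-0.1073 -0.0978]
9 side tailwall 327 [-0.2153 -0.2145 -0.2128]
10 scene nosebar 98 -0.1041 [-0.1079 -0.0982]
10 side tailwall 326 [-0.2158 -0.2146 -0.2129]
jar 0 165 [ 0.6143 -0.1535  0.0638]
jar _10 167 [ 0.6143 -0.1536  0.0639]
spool 0 740 [ 0.3915 -0.2288  0.0451]
spool _10 745 [ 0.3914 -0.2287  0.0451]
```

Run:
```python
from h import *
for c in("wrist","side"):
    f=np.load(c+"_10.npz");Q=pts(f).reshape(-1,3)
    for s in(-1,1):
        d=s*(Q[:,0]-.499);q=Q[(d>.034)&(d<.0435)&(Q[:,1]>-.21)&(Q[:,1]<-.105)&(Q[:,2]>.0405)&(Q[:,2]<.046)]
        a=np.polyfit(q[:,1],q[:,0],1);print(c,s,len(q),90-np.degrees(np.arctan(a[0])),np.polyval(a,-.156))
Q=pts(np.load("wrist_10.npz")).reshape(-1,3)
q=Q[(abs(Q[:,0]-.499)<.045)&(Q[:,1]>-.125)&(Q[:,1]<-.094)&(Q[:,2]>.062)&(Q[:,2]<.08)];print("nose handle x",np.percentile(q[:,0],[0,100]))
```

```text
wrist -1 472 89.90847177113908 0.46054452810616786
wrist 1 627 90.13069553391458 0.5375921976742042
side -1 49 89.71296146951099 0.46029080065425737
side 1 52 90.57475303364056 0.5371732629910252
nose handle x [0.46669033 0.53119497]
```

Heading is 90.0° and the caddy is centred (x 0.499), home and untouched. Handing in.

```bash
python3 -c "
from station import r
print(r.finish_job())"
```

```text
the job is handed in; nothing more can be done
None
```

The caddy is parked nose first in the bay against the buffers, and I handed the job in at about 20 s with the gripper clear.

**What I did:** I pulled the caddy out by its nose bar and turned it about its tail axle, shifting it about 2.5 mm sideways to line up with the bay. It then ran 72 mm straight at the mouth. There I swapped to the tail bar and pushed it straight in until the buffers pushed back with 10 N.

**Last checks:**
- **Position:** the caddy's heading is 90.0° ± 0.5° and it is centred on the bay within about 1 mm. The nose bar's rear edge is where it should be when fully home. It did not roll back measurably when released.
- **Block, jar and spool:** the block is in the tray, and the jar and spool moved less than 0.2 mm.
- **Castors:** I could only check the left one by camera, before it entered the rails; it matched the trailing position there. I did not see the right castor or either one after parking. That they trail straight now rests on the last 165 mm or so being run straight.
- **Disagreement:** the cameras differ by 2–3 mm in absolute position, so I compared caddy and bay within the same view. Tail-bar readings put the final position within about 1 mm, so the 10 N contact force is the main evidence that it is fully home.

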